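# Hook the cover into the slide staining tray

## Robot

A 7-joint arm with a two-finger parallel gripper is mounted at the origin on the work surface. World frame = base frame: x ahead of the robot, y to its left, z up, the work surface at z = 0. Lengths are in m, angles in rad, forces in N, time in s.
With the tool pointing down it reaches from about 0.4 to 0.9 m from the base axis. Payload 5.5 kg.
Tool frame: the origin (TCP) lies midway between the tips of the shut fingers; the grasp point (between the pads) lies 19 mm behind it; y points along the fingers, x is the direction in which the jaws open and shut, and the axes are right-handed (so a half turn about y gives the same grasp; the last joint's range is limited). The gripper opens to 85 mm and grips with 20 to 120 N. Pads are 22 mm wide; open, the fingers measure 114 mm over their backs; the gripper's body (76 mm by 85 mm) begins 54 mm behind the grasp point. The pads swing forward as they close: fully open they stand 13 mm farther back than shut.
Start: joints at [1.59, 0.501, -0.427, 1.55, 0.221, 1.138, -0.21], TCP at [0.157, -0.631, 0.231] pointing down, gripper open.
Joint ranges: [-2.88, 2.88], [-0.31, 2.03], [-1.54, 1.56], [0.2, 2.42], [-1.41, 4.55], [0.19, 2.02], [-2.57, 2.57]. Speed limits (rad/s): [2.57, 2.57, 3.14, 3.14, 3.14, 3.14, 3.14].

## Interface

Orientations are given as [roll, pitch, yaw] about the fixed x, y, z axes, in that order (R = Rz(yaw) Ry(pitch) Rx(roll)).
In Python, from cell import robot gives the robot as it stands.
- The arm moves only by the tool apply_moves, never from a script. Its argument "moves" is a list that holds one entry, the list of rows, each a list of 7 numbers: the shift along the tool's x, y, z in mm, then the turn, a rotation vector about the tool's x, y, z in rad, then the closure, from 0 (fully open) to 1 (shut). In form: [[[dx, dy, dz, wx, wy, wz, fingers], ...]]. A call has 1 to 5 rows; each row shifts and turns the commanded pose from where the row before left it, along the tool's axes as they then stand; what a row does not reach is not made up. A row lasts 1/8 s, in which the tool goes at most 62.5 mm and 10.7 degrees, less where a joint would pass 70% of its speed; a pose out of reach is approached as far as the arm can. A call with a gripper value outside its range is refused whole. The fingers move at their own pace and stop on an object; "squeeze" is the grip in N (left out, the last holds). Time passes only in rows, so rows that do not move let the fingers close. It gives the time, the measured TCP pose, the force and the opening at its end, in the units of the state.
- robot.sense(): the state, without advancing time (a new reading comes with each control period).
- robot.read_camera(name): name is "scene" or "side" or "wrist"; returns a dict with "img" (420x560x3 uint8, red, green, blue), "camera_matrix" (3x3 intrinsics, pixels), "world_to_cam" (4x4, takes a point from world to camera coordinates); the wrist camera has in their place "hand_eye" (4x4, takes a point from camera to tool coordinates, whose origin is the TCP and whose axes are the tool frame's). Camera axes: x right, y down, z forward; pixel columns grow to the right and rows downward; lengths in m; the calibration is good to about 2 mm. A picture is of the moment at which its call begins: read the wrist's pose just before it. There is no depth.
- robot.close_job(): hands the job in, once; it reports no verdict.
Trained networks look in the newest picture that a camera, given by its name, has taken for a name from the list of things; names that differ only in an ending like _2 or _b are one class to them, and where a whole thing is asked for, a point or a joint stands for the part that bears it (a point fixed in the world has none). Each returns a list of dicts, best first, with "p" (0 to 1); they miss things now and then, are a little off and sometimes report something else, mostly with a low value. They report only what shows in the picture. A call takes as long as a camera call. They do not tell look-alikes from the thing itself.
- robot.boxes_of(camera, name): "extent" ([left, top, right, bottom] in pixels, round what is visible of it).
The state is a dict: "time_s": time; "joint_pos": joint angles; "dq": joint speeds; "joint_efforts": joint torques, N m; "eef_pos": TCP position; "ee_rot": TCP orientation; "ft_force": force on the tool from outside, world axes, zero at the start; "torque": the same for the moment, N m; "grip_width": opening from 0.0 (shut) to 1.0 (fully open).
Only numpy, scipy, OpenCV 4.12 (cv2) and the standard library are available. Lean on these libraries where they do the work, as an engineer would, in place of code of your own. Each camera call takes 0.05 s, during which the arm holds its last target. There are 200 camera calls.

## Task

Close the white slide staining tray with its own cover, the longer one with two tabs on one edge; leave the short plain cover where it lies. Hold the cover tilted, tab edge low, and slip both tabs in under the tray's sloping lip, then swing the other edge down behind the tray's stop wall until the cover lies flat on the ledge. Keep hold of it until it is down, then let go.

Things in the scene. Friction and masses are not known exactly. Their poses are not given: they have to be found in the camera images.
- cover_center (a point): The right cover, loose, flat on the bench: pale grey plate 170 (x, tabs included) x 96 (y) mm, 6 thick, 0.15-0.23 kg. Upright handle rib on its middle: 18 thick along x, 60 along y, top 46 above the underside; grip it across its thickness. Point: the middle, 23 mm above the underside. x points from tabs to plain edge, z up. At the start the tabs face the robot within 0.3 rad.
- cover_tabs (a point): Same cover and axes: the point midway between its two tab tips, 85 mm from the cover's middle towards -x, 2 mm above the underside. The tabs are 26 mm long, 30 wide, 4 thick, flush with the underside, centred 30 mm either side of this point.
- tray: White tray, fixed, 200 (x) x 140 (y) mm, slides inside. Origin: centre of its underside, on the bench; z up; x points from lip end to stop wall, away from the robot within 0.3 rad. The cover lies on a flat ledge 30 mm up, in a recess |x| < 92, |y| < 62 mm. Stop wall at the +x end 50 mm high, side walls 40. Tab tips 2 to 14 mm from the recess's -x end let the cover swing down past the stop wall.
- tray_lip (a point): Middle of the free lower edge of the tray's lip: in the tray's frame x = -68, y = 0, z = 54 mm; same axes as the tray. The lip, a 5 mm plate over the tray's full width, slopes down from here to 44 mm high at the back wall (x = -92). Its top is 59 mm high. Lip to stop wall is 160 mm, so the cover goes in only tilted, about 0.2 to 0.45 rad with the tab edge low.
- short_cover_center (a point): The wrong cover, a bystander not to be moved: same material and handle rib, but a plain rectangle 110 x 96 mm without tabs, loose on the bench left or right of the right one. Point at its middle, 23 mm above its underside.
Not all that is in view belongs to the job. What is shaped like the tray but purple is not meant.

How it is judged:
By the outcome, as a careful person would: the job done as asked, in the order asked, and still so for the second after the job is handed in, with the robot touching nothing.
It also fails if it takes over 40 s, if anything falls off the work surface, if the arm or the gripper's body presses on something with over 40 N, if the wrist force passes 120 N, or if a joint passes its speed limit or range.

## Working session

There is one attempt and no reset: what is moved stays moved. The work goes in short steps, Python scripts to look and compute and a tool call to move; the robot and the scene stay as the last step left them, time stands still between calls to the robot, and variables do not carry over. Pictures are saved under pics/ and viewed, about 8 in all and at most 12, crops included, and the job is handed in when it is done.

Besides the shell and the picture viewer there is one more tool, called after ">>>" as name(argument=value, ...) on one line, values as JSON. apply_moves: Moves the arm, as the interface text tells. Its arguments: {"type":"object","properties":{"moves":{"type":"array"},"squeeze":{"type":"number"}},"required":["moves"]}

```bash
mkdir -p pics; ls
python3 - <<'E'
from cell import robot
import cv2,numpy as np
s=robot.sense();print({k:np.round(v,3).tolist() for k,v in s.items()})
ims=[]
for c in("scene","side"):
    r=robot.read_camera(c);ims.append(r["img"])
    print(c,np.round(r["camera_matrix"],1).tolist(),np.round(r["world_to_cam"],3).tolist())
    for n in("cover_center","cover_tabs","tray","tray_lip","short_cover_center"):
        print(n,[(np.round(b["extent"]).tolist(),round(b["p"],2)) for b in robot.boxes_of(c,n)][:4])
    cv2.imwrite(f"pics/{c}0.png",r["img"][:,:,::-1])
E
```

```text
pics
{'time_s': 0.0, 'joint_pos': [1.59, 0.502, -0.427, 1.551, 0.221, 1.138, -0.21], 'dq': [-0.0, -0.001, 0.001, -0.001, 0.0, 0.0, 0.002], 'joint_efforts': [-0.0, -56.951, -5.816, -28.094, 0.011, 0.012, 0.0], 'eef_pos': [0.157, -0.63, 0.23], 'ee_rot': [-1.571, 0.002, -1.327], 'ft_force': [0.755, 0.109, -0.586], 'torque': [-0.058, -0.037, 0.02], 'grip_width': 1.002}
scene [[450.5, 0.0, 286.8], [0.0, 450.5, 204.2], [0.0, 0.0, 1.0]] [[0.883, 0.468, -0.024, -0.428], [0.235, -0.487, -0.841, -0.028], [-0.406, 0.737, -0.541, 1.41], [0.0, 0.0, 0.0, 1.0]]
cover_center [([244.0, 240.0, 322.0, 282.0], 0.87)]
cover_tabs [([248.0, 240.0, 323.0, 280.0], 0.66)]
tray [([292.0, 174.0, 373.0, 227.0], 0.88), ([364.0, 147.0, 433.0, 193.0], 0.88), ([221.0, 155.0, 297.0, 201.0], 0.56)]
tray_lip [([295.0, 172.0, 368.0, 226.0], 0.93), ([361.0, 153.0, 434.0, 190.0], 0.89), ([218.0, 154.0, 298.0, 199.0], 0.81)]
short_cover_center [([186.0, 282.0, 251.0, 329.0], 0.83)]
side [[428.0, 0.0, 275.9], [0.0, 428.0, 217.1], [0.0, 0.0, 1.0]] [[-0.828, -0.561, -0.006, 0.427], [-0.326, 0.489, -0.809, 0.192], [0.457, -0.668, -0.588, 0.991], [0.0, 0.0, 0.0, 1.0]]
cover_center [([257.0, 192.0, 320.0, 223.0], 0.77)]
cover_tabs [([263.0, 193.0, 324.0, 219.0], 0.74)]
tray [([259.0, 258.0, 367.0, 349.0], 0.69), ([179.0, 217.0, 276.0, 289.0], 0.57), ([55.0, 259.0, 167.0, 345.0], 0.57)]
tray_lip [([182.0, 219.0, 279.0, 290.0], 0.74), ([257.0, 258.0, 369.0, 349.0], 0.7), ([55.0, 257.0, 168.0, 347.0], 0.64)]
short_cover_center [([321.0, 169.0, 360.0, 195.0], 0.84), ([264.0, 194.0, 324.0, 220.0], 0.74)]
```

View pics/scene0.png

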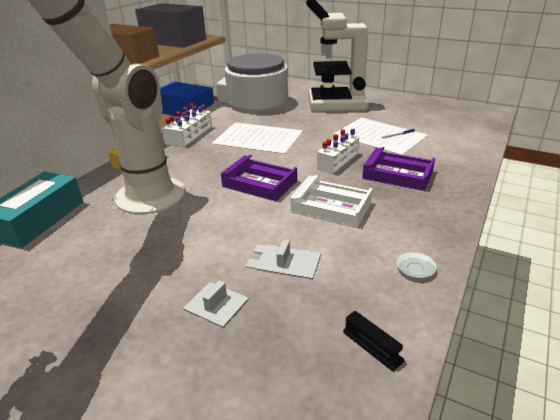

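View pics/side0.png

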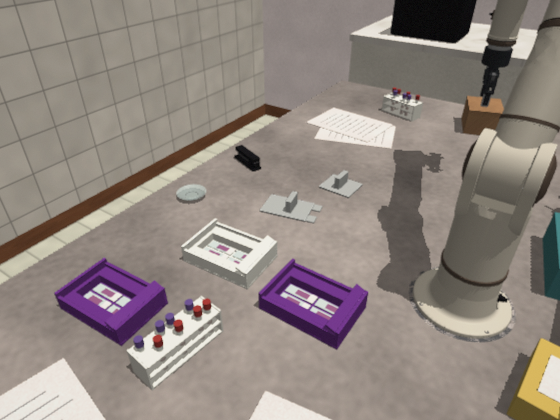

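Scene view: the right cover is at (285,259) with two tabs on its left, facing the robot. The short plain cover is at (216,300), the white tray at (332,200), and the purple look-alike trays at (260,177) and (398,168). I choose the cover at (285,259) and the white tray, and check both in a close crop.

Run:
```python
import cv2
a=cv2.imread("pics/scene0.png")[165:285,235:395]
cv2.imwrite("pics/c1.png",cv2.resize(a,None,fx=5,fy=5,interpolation=cv2.INTER_CUBIC))
a=cv2.imread("pics/side0.png")[185:285,175:335]
cv2.imwrite("pics/c2.png",cv2.resize(a,None,fx=5,fy=5,interpolation=cv2.INTER_CUBIC))
```

```text
(no output)
```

View pics/c1.png

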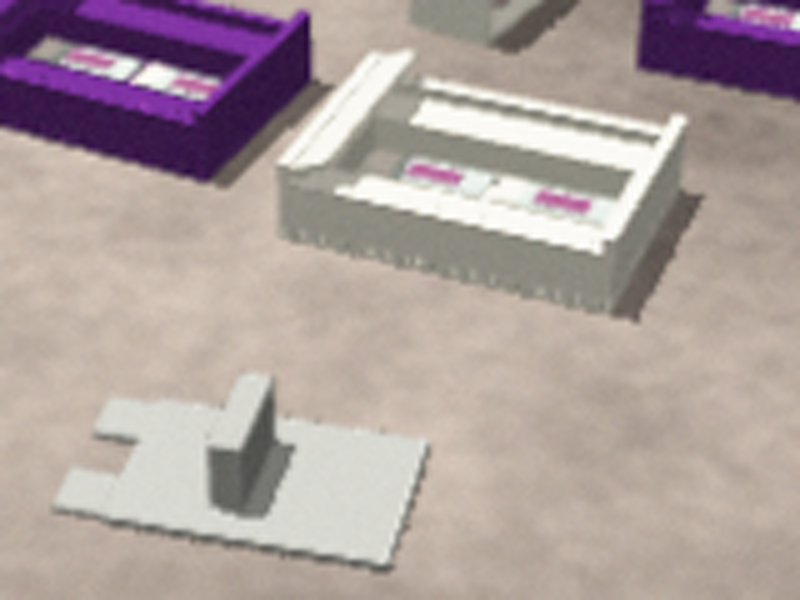

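View pics/c2.png

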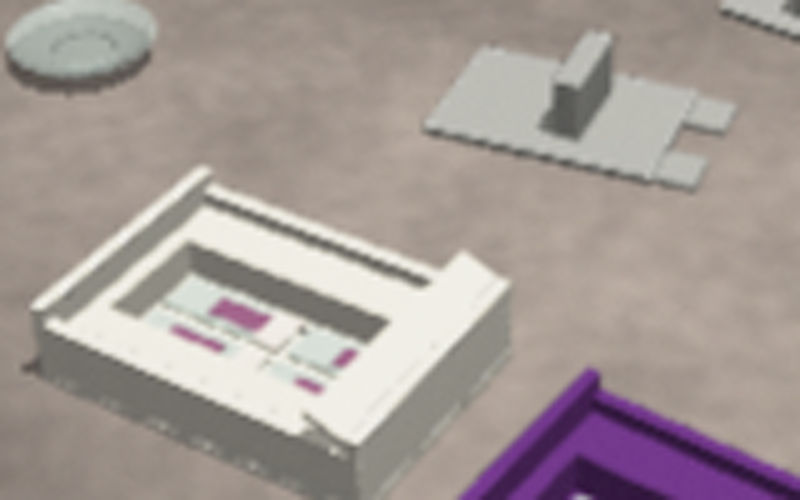

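Crop 1 confirms the tabbed cover, with tab tips near (55,508) and (100,400) in crop pixels and the plain edge on the right, and the white tray with its lip on the left (robot side). Crop 2 agrees. Next I fit both poses from the corners.

```bash
cat > fit.py <<'E'
import numpy as np
from scipy.optimize import least_squares
def proj(P,K,T):
    p=P@T[:3,:3].T+T[:3,3]; q=p@K.T; return q[:,:2]/q[:,2:]
def place(L,v):
    c,s=np.cos(v[2]),np.sin(v[2]); L=np.array(L)/1000
    return np.c_[v[0]+c*L[:,0]-s*L[:,1],v[1]+s*L[:,0]+c*L[:,1],L[:,2]]
def fit(obs,x0=(.5,0,0)):  # obs: list of (L,uv,K,T)
    f=lambda v:np.concatenate([(proj(place(L,v),K,T)-uv).ravel() for L,uv,K,T in obs])
    r=least_squares(f,x0,loss="soft_l1"); return r.x,np.round(f(r.x).reshape(-1,2),1)
E
python3 - <<'E'
from cell import robot
from fit import *
C={}
for c in("scene","side"):
    r=robot.read_camera(c);C[c]=(np.array(r["camera_matrix"]),np.array(r["world_to_cam"]))
A=lambda p,o:np.array(p)/5.+o
so,si=(235-.4,165-.4),(175-.4,185-.4)
cs=([(85,-48,6),(85,48,6),(-85,-45,4),(-85,45,4),(-85,15,4),(-85,-15,4)],A([(388,562),(430,440),(53,508),(110,400),(93,437),(70,470)],so))
ci=([(85,48,6),(85,-48,6),(-85,45,4),(-85,15,4),(-85,-15,4),(-85,-45,4)],A([(425,124),(485,47),(697,188),(707,157),(722,132),(737,102)],si))
ts=([(100,-70,50),(100,70,50),(100,-70,0),(-100,-70,0)],A([(612,248),(685,118),(612,308),(283,237)],so))
ti=([(100,-70,50),(100,70,50),(100,70,0),(-100,70,0),(-100,-70,0)],A([(208,168),(35,305),(40,370),(357,498),(508,350)],si))
for n,a,b in(("cover",cs,ci),("tray",ts,ti)):
    for o in([a+C["scene"]],[b+C["side"]],[a+C["scene"],b+C["side"]]):
        v,res=fit(o);print(n,np.round(v,4))
    print(res.tolist())
E
```

```text
cover [ 0.5257 -0.0967  0.2257]
cover [ 0.5244 -0.095   0.2159]
cover [ 0.5252 -0.0961  0.2221]
[[0.1, 0.3], [-0.1, -0.2], [-0.2, -0.1], [-0.1, -0.5], [-0.4, -0.9], [0.4, -0.2], [-0.7, 0.1], [-0.7, -0.8], [-0.4, -0.7], [0.6, -0.1], [0.6, -0.6], [0.4, 0.1]]
tray [0.5353 0.1825 0.0536]
tray [0.5385 0.1785 0.0428]
tray [0.5371 0.18   0.0448]
[[0.7, -0.9], [0.9, 0.5], [-0.4, 2.3], [-0.8, 0.4], [-1.3, -1.6], [-1.1, -1.1], [0.5, 0.8], [0.5, 4.0], [0.8, 0.6]]
```

```bash
cat > plan.py <<'E'
import numpy as np
from scipy.spatial.transform import Rotation as R, Slerp
from cell import robot
def cur():
    s=robot.sense();return np.array(s["eef_pos"]),R.from_euler("xyz",s["ee_rot"])
def rows(p0,r0,p1,r1,n,f):
    """straight line + slerp, rounded rows"""
    S=Slerp([0,1],R.concatenate([r0,r1])); p,r=p0.copy(),r0; out=[]
    for i in range(1,n+1):
        pt=p0+(p1-p0)*i/n; rt=S(i/n)
        d=np.round(r.inv().apply(pt-p)*1000,1); w=np.round((r.inv()*rt).as_rotvec(),3)
        out.append(d.tolist()+w.tolist()+[f]); p=p+r.apply(d/1000); r=r*R.from_rotvec(w)
    return out
def show(p1,e1,n,f):
    p,r=cur();o=rows(p,r,np.array(p1),R.from_euler("xyz",e1),n,f)
    print("now",p.round(4),r.as_euler("xyz").round(3))
    for i in range(0,n,5):print([o[i:i+5]])
E
python3 -c "
from plan import *
show([.525,-.096,.28],[-np.pi/2,0,.222],14,0)"
```

```text
now [ 0.157  -0.6308  0.2314] [-1.571 -0.    -1.327]
[[[-30.7, -3.5, 34.7, 0.0, -0.111, 0.0, 0], [-26.7, -3.5, 38.0, 0.0, -0.11, 0.0, 0], [-22.4, -3.4, 40.6, 0.0, -0.111, 0.0, 0], [-17.7, -3.5, 42.8, 0.0, -0.111, 0.0, 0], [-12.9, -3.5, 44.6, 0.0, -0.11, 0.0, 0]]]
[[[-7.9, -3.5, 45.7, 0.0, -0.111, 0.0, 0], [-2.8, -3.4, 46.3, 0.0, -0.11, 0.0, 0], [2.3, -3.5, 46.3, 0.0, -0.111, 0.0, 0], [7.5, -3.5, 45.7, 0.0, -0.111, 0.0, 0], [12.4, -3.5, 44.7, 0.0, -0.11, 0.0, 0]]]
[[[17.3, -3.4, 43.0, 0.0, -0.111, 0.0, 0], [21.9, -3.5, 40.9, 0.0, -0.111, 0.0, 0], [26.4, -3.5, 38.2, 0.0, -0.11, 0.0, 0], [30.3, -3.5, 35.0, 0.0, -0.111, 0.0, 0]]]
```

>>> apply_moves(moves=[[[-31, -3.5, 35, 0, -0.111, 0, 0], [-27, -3.5, 38, 0, -0.11, 0, 0], [-22, -3.5, 41, 0, -0.111, 0, 0], [-18, -3.5, 43, 0, -0.111, 0, 0], [-13, -3.5, 45, 0, -0.11, 0, 0]]])

```text
time_s: 1.32
eef_pos: [0.2901, -0.4373, 0.2492]
ee_rot: [-1.571, -0.001, -0.77]
ft_force: [0.8, 0.1, -0.2]
grip_width: 0.999
```

>>> apply_moves(moves=[[[-8, -3.5, 46, 0, -0.111, 0, 0], [-3, -3.5, 46, 0, -0.11, 0, 0], [2, -3.5, 46, 0, -0.111, 0, 0], [7.5, -3.5, 46, 0, -0.111, 0, 0], [12, -3.5, 45, 0, -0.11, 0, 0]]])

```text
time_s: 1.95
eef_pos: [0.4207, -0.2457, 0.2668]
ee_rot: [-1.572, -0.001, -0.218]
ft_force: [1.2, 0.6, -0.4]
grip_width: 1.0
```

>>> apply_moves(moves=[[[17, -3.5, 43, 0, -0.111, 0, 0], [22, -3.5, 41, 0, -0.111, 0, 0], [26, -3.5, 38, 0, -0.11, 0, 0], [30, -3.5, 35, 0, -0.111, 0, 0], [0, 0, 0, 0, 0, 0, 0]]])

```text
time_s: 2.58
eef_pos: [0.526, -0.0895, 0.2812]
ee_rot: [-1.569, -0.003, 0.23]
ft_force: [-0.1, 0.5, 0.4]
grip_width: 0.997
```

Run:
```python
from plan import *
import cv2
s=robot.sense();print(s["joint_pos"],s["eef_pos"],s["ee_rot"])
p,r=cur();c=robot.read_camera("wrist");cv2.imwrite("pics/w1.png",c["img"][:,:,::-1])
he=np.array(c["hand_eye"]);K=np.array(c["camera_matrix"]);print(he.round(3).tolist(),K.round(1).tolist())
np.savez("w1.npz",p=p,r=r.as_matrix(),he=he,K=K)
for n in("cover_center","tray"):print(n,robot.boxes_of("wrist",n)[:3])
```

```text
[ 0.93324073  0.36028735 -1.00619136  1.77418575  0.32495323  1.18492605
  0.0620307 ] [ 0.52603893 -0.08951663  0.28115557] [-1.56917426 -0.00290264  0.22990247]
[[1.0, -0.002, 0.001, -0.0], [-0.001, -0.266, 0.964, -0.144], [-0.001, -0.964, -0.266, 0.067], [0.0, 0.0, 0.0, 1.0]] [[326.4, 0.0, 274.9], [0.0, 326.4, 202.4], [0.0, 0.0, 1.0]]
cover_center [{'extent': [206.3, 135.2, 340.5, 207.7], 'p': 0.71}]
tray [{'extent': [329.9, 0.8, 429.8, 14.1], 'p': 0.88}]
```

View pics/w1.png

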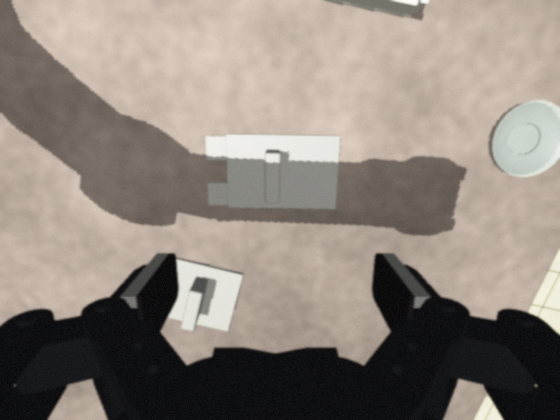

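The wrist view shows the tabbed cover straight ahead of the gripper: plain-edge corners (340,136) and (336,208), tab tips around x=206. The short cover is at (205,295) and the tray edge at the top. Refitting the cover from this view.

Run:
```python
from fit import *
d=np.load("w1.npz");T=np.eye(4);T[:3,:3]=d["r"];T[:3,3]=d["p"];W=np.linalg.inv(T@d["he"])
v,res=fit([([(85,48,6),(85,-48,6),(-85,45,4),(-85,15,4),(-85,-15,4),(-85,-45,4)],np.array([(340,136),(336,208),(205,136),(207,157),(207,184),(207,205)]),d["K"],W)],(.52,-.09,.2))
print(v.round(4),res.tolist())
from plan import *
show([v[0],v[1],.10],[-np.pi/2,0,v[2]],4,0)
```

```text
[ 0.5252 -0.0978  0.2157] [[-0.1, -0.5], [-0.8, 0.6], [0.3, 0.1], [-0.7, 2.8], [0.3, -1.4], [1.2, -0.4]]
now [ 0.5238 -0.095   0.2801] [-1.571e+00  1.000e-03  2.210e-01]
[[[0.2, 45.0, -0.8, 0.0, 0.001, -0.0, 0], [0.3, 45.0, -0.7, 0.0, 0.002, -0.0, 0], [0.2, 45.0, -0.8, 0.0, 0.001, -0.001, 0], [0.2, 45.1, -0.7, 0.0, 0.001, 0.0, 0]]]
```

>>> apply_moves(moves=[[[1, 45, -2, 0, 0, 0, 0], [0, 45, -1, 0, 0, 0, 0.2], [0, 45, 0, 0, 0, 0, 0.4], [0, 45, 0, 0, 0, 0, 0.4], [0, 35, 0, 0, 0, 0, 0.4]]])

```text
time_s: 3.35
eef_pos: [0.5243, -0.0992, 0.0633]
ee_rot: [-1.571, 0.002, 0.218]
ft_force: [-0.0, -0.4, -0.8]
grip_width: 0.605
```

>>> apply_moves(moves=[[[0, 0, 0, 0, 0, 0, 0.4], [0, 20, 0, 0, 0, 0, 0.4], [0, 15, 0, 0, 0, 0, 0.4], [0, 15, 0, 0, 0, 0, 0.4], [0, 0, 0, 0, 0, 0, 0.4]]])

```text
time_s: 3.98
eef_pos: [0.5249, -0.0967, 0.0142]
ee_rot: [-1.57, 0.002, 0.222]
ft_force: [-0.2, 0.5, 0.4]
grip_width: 0.598
```

>>> apply_moves(moves=[[[0, 0, 0, 0, 0, 0, 1], [0, 0, 0, 0, 0, 0, 1], [0, 0, 0, 0, 0, 0, 1], [0, 0, 0, 0, 0, 0, 1], [0, 0, 0, 0, 0, 0, 1]]], squeeze=70)

```text
time_s: 4.6
eef_pos: [0.5265, -0.0968, 0.016]
ee_rot: [-1.571, -0.001, 0.222]
ft_force: [-1.6, -0.4, 5.5]
grip_width: 0.201
```

Run:
```python
from plan import *
s=robot.sense();print(s["grip_width"],s["ft_force"],s["torque"])
p,r=cur();print(p.round(4),r.as_euler("xyz").round(3))
# tray view from here above: lift then look with the fixed cameras later
```

```text
0.20132513525949142 [-1.56048284 -0.36018765  5.45177714] [0.06203679 0.19194019 0.00984054]
[ 0.5265 -0.0968  0.016 ] [-1.571e+00 -1.000e-03  2.220e-01]
```

>>> apply_moves(moves=[[[0, -10, 0, 0, 0, 0, 1], [0, -30, 0, 0, 0, 0, 1], [0, -50, 0, 0, 0, 0, 1], [0, -55, 0, 0, 0, 0, 1], [0, -50, 0, 0, 0, 0, 1]]])

```text
time_s: 5.22
eef_pos: [0.5254, -0.0968, 0.2122]
ee_rot: [-1.571, 0.0, 0.222]
ft_force: [0.7, 0.1, -1.6]
grip_width: 0.199
```

```bash
python3 -c "
from plan import *
show([.535,.08,.25],[-np.pi/2,0,.045],4,1)"
```

```text
now [ 0.5254 -0.0968  0.2122] [-1.571  0.     0.222]
[[[12.1, -9.4, 42.6, 0.0, 0.044, -0.0, 1], [10.2, -9.5, 43.0, 0.0, 0.045, -0.0, 1], [8.3, -9.4, 43.5, 0.0, 0.044, -0.0, 1], [6.3, -9.5, 43.8, 0.0, 0.044, -0.0, 1]]]
```

>>> apply_moves(moves=[[[12, -9.5, 42.5, 0, 0.044, 0, 1], [10, -9.5, 43, 0, 0.045, 0, 1], [8.5, -9.5, 43.5, 0, 0.044, 0, 1], [6.5, -9.5, 44, 0, 0.044, 0, 1], [0, 0, 0, 0, 0, 0, 1]]])

```text
time_s: 5.85
eef_pos: [0.5351, 0.0854, 0.2498]
ee_rot: [-1.569, -0.002, 0.053]
ft_force: [-0.8, -0.3, -1.4]
grip_width: 0.201
```

>>> apply_moves(moves=[[[0, 0, 0, 0, 0, 0, 1], [0, 0, 0, 0, 0, 0, 1]]])

```text
time_s: 6.1
eef_pos: [0.5354, 0.0782, 0.2478]
ee_rot: [-1.572, 0.001, 0.043]
ft_force: [0.3, 0.9, -2.0]
grip_width: 0.194
```

Run:
```python
from plan import *
import cv2
p,r=cur();c=robot.read_camera("wrist");cv2.imwrite("pics/w2.png",cv2.resize(c["img"][:,:,::-1],(784,588),interpolation=cv2.INTER_CUBIC))
np.savez("w2.npz",p=p,r=r.as_matrix(),he=np.array(c["hand_eye"]),K=np.array(c["camera_matrix"]))
print(p,r.as_euler("xyz"))
```

```text
[0.53538784 0.07821473 0.24780169] [-1.57160412e+00  1.14693076e-03  4.29464123e-02]
```

View pics/w2.png

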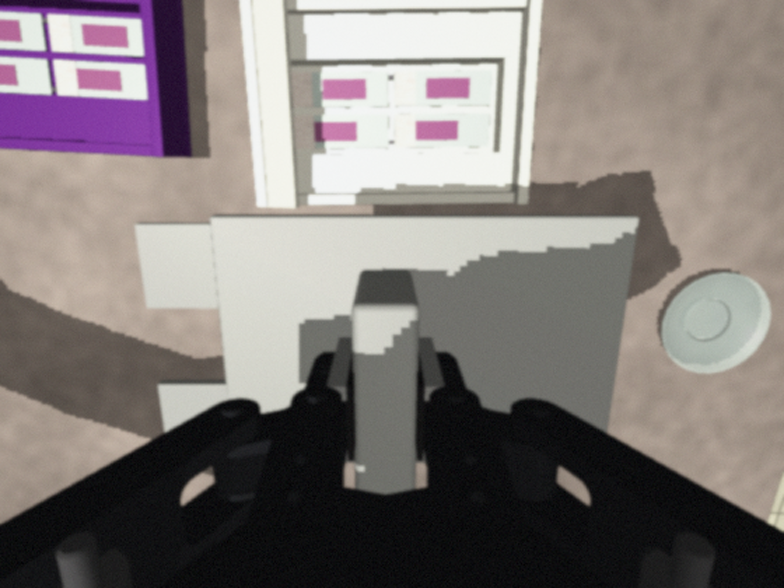

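The wrist view (1.4x) shows the cover held square: corners (637,217) and (212,216), tab tip (136,224). The tray is beyond it, with the lip on the left (free edge near (297,206)) and the stop wall on the right (outer edge near (528,203)). I fit both from these.

```bash
cat > w2fit.py <<'E'
from fit import *
from scipy.spatial.transform import Rotation as R
d=np.load("w2.npz");T=np.eye(4);T[:3,:3]=d["r"];T[:3,3]=d["p"];W=np.linalg.inv(T@d["he"]);H=np.linalg.inv(d["he"]);K=d["K"]
L=np.array([(85,48,6),(-59,48,6),(-85,45,4),(-85,15,4),(-85,-15,4)])/1000.
uv=np.array([(637,217),(212,216),(136,224),(147,308),(160,383)])/1.4
def f(v):
    P=(L@R.from_euler("zy",[v[3],v[4]]).as_matrix().T)+v[:3]   # in cover-aligned axes with origin at TCP
    return (proj(np.c_[P[:,0],-P[:,2],P[:,1]],K,H)-uv).ravel()
r=least_squares(f,[0,0,-.015,0,0]);print("cover in TCP axes",r.x.round(4),f(r.x).round(1))
r=least_squares(lambda v:f(np.r_[v,0]),[0,0,-.015,0]);print("no tilt",r.x.round(4),r.fun.round(1))
LT=[(100,-70,50),(92,-70,50),(-69,-70,58)];u=np.array([(528,203),(516,203),(297,206)])/1.4
v,res=fit([(LT,u,K,W)],(.537,.18,.045));print("tray",v.round(4),res.tolist())
E
python3 w2fit.py
```

```text
cover in TCP axes [ 0.0005 -0.0003 -0.0168 -0.0067  0.0191] [-0.1 -0.  -0.7 -0.2  0.5 -0.2  1.  -0.2 -0.7  0.7]
no tilt [-0.0001 -0.0004 -0.0166 -0.0036] [ 0.3  0.1 -1.6  0.2  0.6  0.1  1.2 -0.4 -0.4 -0. ]
tray [0.5358 0.1816 0.05  ] [[-0.4, -0.0], [0.5, 0.0], [-0.1, 0.0]]
```

```bash
cat > wp.py <<'E'
from plan import *
TR=(.536,.181,.048)
def pose(xt,zt,th,h=.016,y=0.):
    c,s=np.cos(th),np.sin(th); x=xt/1e3+.085*c-h*s; z=zt/1e3+.085*s+h*c
    a=TR[2];p=np.array([TR[0]+x*np.cos(a)-y*np.sin(a),TR[1]+x*np.sin(a)+y*np.cos(a),z])
    return p,R.from_euler("xyz",[-np.pi/2,0,a])*R.from_rotvec([0,0,-th])
def go(a,b,n,f=1):
    for k in rows(*a,*b,n,f):print(k)
    print("->",b[0].round(4),b[1].as_euler("xyz").round(3))
def tip():
    p,r=cur();M=r.as_matrix();q=p-.085*M[:,0]+.016*M[:,1]
    a=TR[2];d=q-np.array([TR[0],TR[1],0]);c,s=np.cos(a),np.sin(a)
    print("tip tray mm",np.round(1e3*np.array([c*d[0]+s*d[1],-s*d[0]+c*d[1],d[2]]),1),"tilt",np.arcsin(M[2,0]).round(3),"yaw",np.arctan2(M[1,0],M[0,0]).round(3))
E
python3 -c "
from wp import *
A=pose(-52,110,.35);B=pose(-52,40,.35);C=pose(-84,33,.35)
go(cur(),A,6);go(A,B,3);go(B,C,4)
P=C
for i in range(1,8):
  Q=pose(-84,33-3*i/7,.35*(1-i/7));go(P,Q,1);P=Q
"
```

```text
[4.6, 15.6, 17.1, 0.0, -0.001, -0.058, 1]
[3.6, 15.8, 17.1, 0.0, -0.001, -0.059, 1]
[2.8, 16.1, 17.2, 0.001, -0.0, -0.058, 1]
[1.8, 16.1, 17.1, -0.0, -0.001, -0.059, 1]
[0.9, 16.3, 17.1, 0.0, -0.001, -0.058, 1]
[-0.1, 16.3, 17.1, 0.001, -0.001, -0.059, 1]
-> [0.5583 0.1821 0.1542] [-1.571 -0.35   0.048]
[-8.0, 21.9, 0.0, 0.0, 0.0, 0.0, 1]
[-8.0, 21.9, -0.0, 0.0, 0.0, 0.0, 1]
[-8.0, 22.0, -0.0, 0.0, 0.0, 0.0, 1]
-> [0.5583 0.1821 0.0842] [-1.571 -0.35   0.048]
[-8.1, -1.1, 0.0, 0.0, 0.0, 0.0, 1]
[-8.1, -1.1, -0.0, 0.0, 0.0, 0.0, 1]
[-8.1, -1.1, -0.0, 0.0, 0.0, 0.0, 1]
[-8.2, -1.1, -0.0, 0.0, 0.0, 0.0, 1]
-> [0.5264 0.1805 0.0772] [-1.571 -0.35   0.048]
[0.5, 4.7, 0.0, 0.0, 0.0, 0.05, 1]
-> [0.5285 0.1806 0.073 ] [-1.571 -0.3    0.048]
[0.6, 4.7, -0.0, -0.0, 0.0, 0.05, 1]
-> [0.5304 0.1807 0.0687] [-1.571 -0.25   0.048]
[0.6, 4.7, 0.0, -0.0, -0.0, 0.05, 1]
-> [0.5321 0.1808 0.0643] [-1.571 -0.2    0.048]
[0.6, 4.7, -0.0, -0.0, -0.0, 0.05, 1]
-> [0.5337 0.1809 0.0598] [-1.571 -0.15   0.048]
[0.6, 4.7, 0.0, 0.0, 0.0, 0.05, 1]
-> [0.535  0.181  0.0553] [-1.571 -0.1    0.048]
[0.7, 4.7, -0.0, 0.0, -0.0, 0.05, 1]
-> [0.5361 0.181  0.0507] [-1.571 -0.05   0.048]
[0.7, 4.7, 0.0, -0.0, -0.0, 0.05, 1]
-> [0.537 0.181 0.046] [-1.571  0.     0.048]
```

>>> apply_moves(moves=[[[4.5, 15.5, 17, 0, 0, -0.058, 1], [3.5, 16, 17, 0, 0, -0.058, 1], [3, 16, 17, 0, 0, -0.058, 1], [2, 16, 17, 0, -0.002, -0.058, 1], [1, 16.5, 17, 0, -0.002, -0.058, 1]]])

```text
time_s: 6.78
eef_pos: [0.5553, 0.1649, 0.1696]
ee_rot: [-1.572, -0.291, 0.047]
ft_force: [0.8, -0.6, -1.9]
grip_width: 0.201
```

>>> apply_moves(moves=[[[0, 16.5, 17, 0, -0.001, -0.06, 1], [0, 0, 0, 0, 0, 0, 1], [0, 0, 0, 0, 0, 0, 1]]])

```text
time_s: 7.15
eef_pos: [0.5595, 0.1819, 0.1548]
ee_rot: [-1.573, -0.349, 0.049]
ft_force: [-0.5, -0.6, -1.7]
grip_width: 0.201
```

```bash
python3 -c "
from wp import *
tip();go(cur(),pose(-52,40,.35),3)
import cv2
a=robot.read_camera('side')['img'][150:320,150:350,::-1];robot
b=robot.read_camera('scene')['img'][120:290,250:450,::-1]
cv2.imwrite('pics/a1.png',cv2.resize(np.hstack([a,b]),None,fx=2,fy=2,interpolation=2))"
```

```text
tip tray mm [-50.9  -0.3 110.7] tilt 0.349 yaw 0.049
[-8.4, 22.0, 0.1, 0.001, 0.0, -0.0, 1]
[-8.4, 22.0, 0.1, 0.0, 0.001, -0.0, 1]
[-8.4, 22.0, 0.1, 0.001, 0.0, -0.001, 1]
-> [0.5583 0.1821 0.0842] [-1.571 -0.35   0.048]
```

View pics/a1.png

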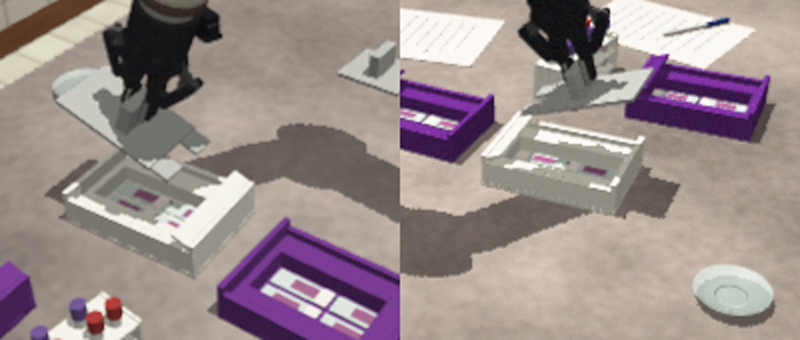

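The cover is held above the tray with the tab edge low, at (180,160) on the left panel, and the plain edge high. It lines up with the tray. Lowering.

>>> apply_moves(moves=[[[-8, 22, 0, 0, 0, 0, 1], [-8, 22, 0, 0, 0, 0, 1], [-8, 22, 0, 0, 0, 0, 1], [0, 0, 0, 0, 0, 0, 1], [0, 0, 0, 0, 0, 0, 1]]])

```text
time_s: 7.88
eef_pos: [0.56, 0.183, 0.0853]
ee_rot: [-1.572, -0.351, 0.049]
ft_force: [-0.5, 0.4, -1.0]
grip_width: 0.197
```

```bash
python3 -c "
from wp import *
tip();go(cur(),pose(-84,33,.35),4)"
```

```text
tip tray mm [-50.2   0.7  41. ] tilt 0.351 yaw 0.049
[-8.6, -1.0, -0.2, 0.0, 0.0, 0.0, 1]
[-8.6, -1.0, -0.2, 0.0, 0.001, 0.001, 1]
[-8.7, -1.0, -0.2, 0.0, -0.0, -0.0, 1]
[-8.6, -1.0, -0.2, 0.0, 0.0, 0.0, 1]
-> [0.5264 0.1805 0.0772] [-1.571 -0.35   0.048]
```

>>> apply_moves(moves=[[[-8.5, -1, 0, 0, 0, 0, 1], [-8.5, -1, 0, 0, 0, 0, 1], [-8.5, -1, 0, 0, 0, 0, 1], [-8.5, -1, 0, 0, 0, 0, 1], [0, 0, 0, 0, 0, 0, 1]]])

```text
time_s: 8.5
eef_pos: [0.5247, 0.1814, 0.076]
ee_rot: [-1.573, -0.349, 0.052]
ft_force: [0.7, -0.1, -1.8]
grip_width: 0.199
```

```bash
python3 -c "
from wp import *
tip();print(robot.sense()['ft_force'])
import cv2
a=robot.read_camera('side')['img'][180:320,160:300,::-1]
b=robot.read_camera('scene')['img'][130:270,270:410,::-1]
cv2.imwrite('pics/a2.png',cv2.resize(np.hstack([a,b]),None,fx=2.8,fy=2.8,interpolation=2))"
```

```text
tip tray mm [-85.7   0.6  31.9] tilt 0.349 yaw 0.052
[ 0.72726569 -0.10127117 -1.83874815]
```

View pics/a2.png

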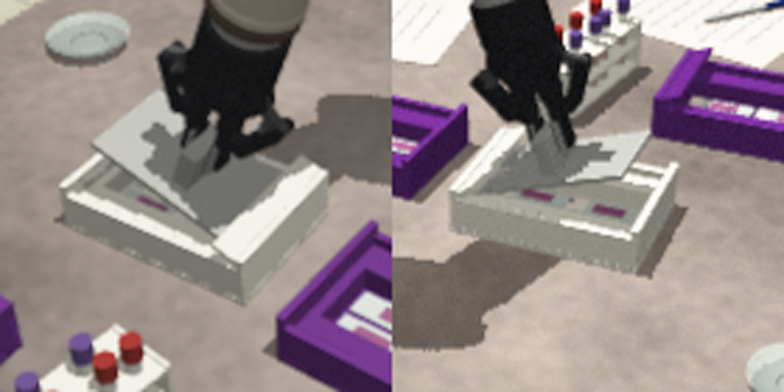

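The tabs are now under the lip (left panel (225,215)), with no contact force. Swinging the plain edge down.

>>> apply_moves(moves=[[[0.5, 4.5, 0, 0, 0, 0.05, 1], [0.6, 4.5, 0, 0, 0, 0.05, 1], [0.6, 4.5, 0, 0, 0, 0.05, 1], [0.6, 4.5, 0, 0, 0, 0.05, 1], [0, 0, 0, 0, 0, 0, 1]]])

```text
time_s: 9.22
eef_pos: [0.5342, 0.1815, 0.0594]
ee_rot: [-1.571, -0.151, 0.047]
ft_force: [-1.2, 0.5, -1.2]
grip_width: 0.198
```

```bash
python3 -c "
from wp import *
tip();print(robot.sense()['ft_force'],robot.sense()['torque']);go(cur(),pose(-84.5,30,0),3)"
```

```text
tip tray mm [-83.4   0.6  30.9] tilt 0.151 yaw 0.047
[-1.19885529  0.50689534 -1.22044321] [-0.00482711  0.26341433  0.00428519]
[0.1, 4.5, -0.2, 0.0, -0.0, 0.05, 1]
[0.3, 4.6, -0.2, 0.0, -0.0, 0.05, 1]
[0.5, 4.5, -0.2, 0.0, -0.001, 0.051, 1]
-> [0.5365 0.181  0.046 ] [-1.571  0.     0.048]
```

>>> apply_moves(moves=[[[0, 4.5, 0, 0, 0, 0.05, 1], [0.3, 4.5, 0, 0, 0, 0.05, 1], [0.5, 4.5, 0, 0, 0, 0.05, 1], [0, 0, 0, 0, 0, 0, 1], [0, 0, 0, 0, 0, 0, 1]]])

```text
time_s: 9.85
eef_pos: [0.5347, 0.1818, 0.0462]
ee_rot: [-1.572, -0.001, 0.05]
ft_force: [-0.8, -0.8, -1.0]
grip_width: 0.201
```

```bash
python3 -c "
from wp import *
tip();print(robot.sense()['ft_force'],robot.sense()['torque'])
import cv2
a=robot.read_camera('side')['img'][180:320,160:300,::-1]
b=robot.read_camera('scene')['img'][130:270,270:410,::-1]
cv2.imwrite('pics/a3.png',cv2.resize(np.hstack([a,b]),None,fx=2.8,fy=2.8,interpolation=2))"
```

```text
tip tray mm [-86.2   0.6  30.1] tilt 0.001 yaw 0.05
[-0.76119946 -0.79201729 -1.00313743] [-0.02117296 -0.00852801 -0.04460243]
```

View pics/a3.png

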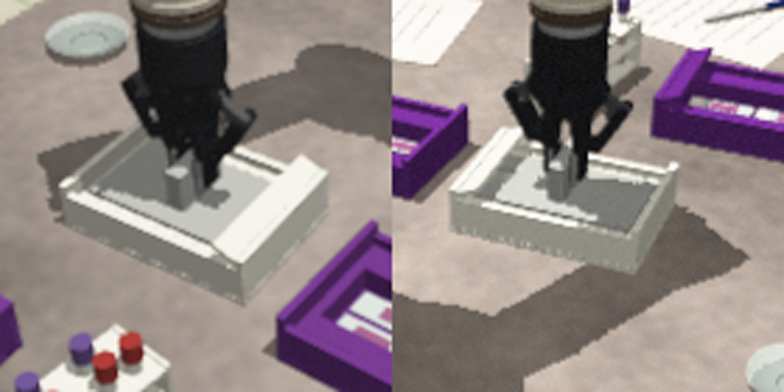

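The cover lies flat inside the recess, behind the stop wall and under the lip, but the force still shows its weight on the gripper. Lowering the last millimetres until contact.

>>> apply_moves(moves=[[[0, 0.7, 0, 0, 0, 0, 1], [0, 0.7, 0, 0, 0, 0, 1], [0, 0, 0, 0, 0, 0, 1], [0, 0, 0, 0, 0, 0, 1]]])

```text
time_s: 10.45
eef_pos: [0.5346, 0.1816, 0.046]
ee_rot: [-1.573, -0.0, 0.05]
ft_force: [-4.3, -2.0, 10.2]
grip_width: 0.202
```

>>> apply_moves(moves=[[[0, -0.4, 0, 0, 0, 0, 0.6], [0, 0, 0, 0, 0, 0, 0.5], [0, 0, 0, 0, 0, 0, 0.5], [0, 0, 0, 0, 0, 0, 0.5], [0, 0, 0, 0, 0, 0, 0.5]]])

```text
time_s: 11.08
eef_pos: [0.5349, 0.1818, 0.0452]
ee_rot: [-1.572, 0.0, 0.05]
ft_force: [-0.1, -0.3, 0.2]
grip_width: 0.503
```

>>> apply_moves(moves=[[[0, -5, 0, 0, 0, 0, 0.5], [0, -15, 0, 0, 0, 0, 0.5], [0, -30, 0, 0, 0, 0, 0.5], [0, -50, 0, 0, 0, 0, 0.5], [0, -50, 0, 0, 0, 0, 0.5]]])

```text
time_s: 11.7
eef_pos: [0.5347, 0.1822, 0.1976]
ee_rot: [-1.572, -0.0, 0.05]
ft_force: [0.7, 0.3, 0.4]
grip_width: 0.501
```

>>> apply_moves(moves=[[[0, -40, -40, 0, 0, 0, 0.5], [0, 0, -50, 0, 0, 0, 0.5], [0, 0, -50, 0, 0, 0, 0.5], [0, 0, 0, 0, 0, 0, 0.5], [0, 0, 0, 0, 0, 0, 0.5]]])

```text
time_s: 12.32
eef_pos: [0.5419, 0.0427, 0.2363]
ee_rot: [-1.572, -0.001, 0.05]
ft_force: [0.2, 0.6, -0.3]
grip_width: 0.502
```

```bash
python3 -c "
from wp import *
import cv2
print(robot.sense()['ft_force'])
a=robot.read_camera('side')['img'][180:320,160:300,::-1]
b=robot.read_camera('scene')['img'][130:270,270:410,::-1]
cv2.imwrite('pics/a4.png',cv2.resize(np.hstack([a,b]),None,fx=2.8,fy=2.8,interpolation=2))"
```

```text
[ 0.21715797  0.55504732 -0.33943041]
```

View pics/a4.png

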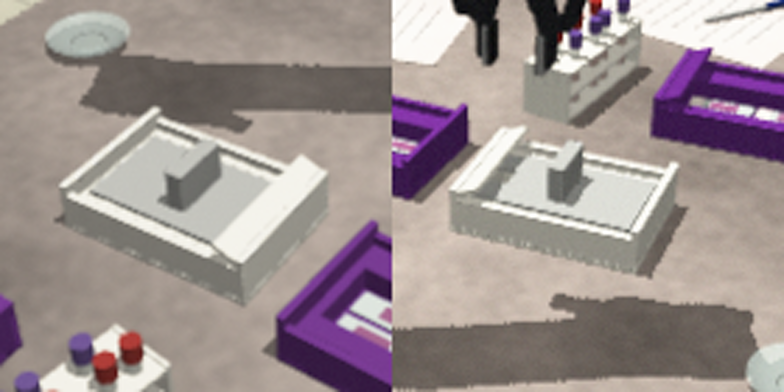

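The cover lies flat in the recess, between the side walls, under the lip and behind the stop wall. The gripper is clear, so I hand in.

```bash
python3 -c "
from cell import robot
print(robot.close_job())"
```

```text
the job is handed in; nothing more can be done
None
```

The white tray is closed with its own tabbed cover, and I handed the job in at about 12.5 s. I gripped the cover by its rib and tilted it 0.35 rad with the tab edge low. Both tabs went under the lip, then I swung the plain edge down behind the stop wall, seated it with about 10 N and let go.

**Last checks:**
- Both fixed cameras show the cover flat in the recess.
- My fits put the tab tips about 6 to 8 mm from the recess end, within the 2 to 14 mm allowed.
- The gripper is clear, with forces near zero.

The short cover was never approached, though I did not photograph it again at the end. The tray position fits from the different cameras disagreed by about 3 mm, which was within what the fit allowed. No check failed.

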